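Clamp the glued edge strip onto the niche shelf

ROBOT

A 6-joint arm with a two-finger parallel gripper is mounted at the origin on the work surface. World frame = base frame: x ahead of the robot, y to its left, z up, the work surface at z = 0. Lengths are in m, angles in rad, forces in N, time in s.
With the tool pointing down it reaches from about 0.35 to 0.875 m from the base axis. Payload 4.2 kg.
Tool frame: the origin (TCP) lies between the finger pads; the fingertips stand 22 mm ahead of it and the grasp point (between the pads) lies 3 mm ahead of it; z points along the fingers, y is the line along which they close (so a half turn about z gives the same grasp; the last joint's range is limited). The gripper opens to 87 mm and grips with 3 to 60 N. Pads are 19 mm wide; open, the fingers measure 117 mm over their backs; the gripper's body (75 mm by 190 mm) begins 51 mm behind the grasp point.
Start: joints at [0.259, 0.385, 0.008, 0, -1.194, -0.259], TCP at [0.625, 0, 0.245] pointing down, gripper open.
Joint ranges: [-3.14, 3.14], [-1.21, 2.06], [-1.07, 1.41], [-3.16, 2.05], [-2.99, -0.16], [-3.1, 3.1]. Speed limits (rad/s): [2.79, 2.79, 3.14, 3.14, 3.14, 3.14].

INTERFACE

Orientations are given as a unit quaternion [w, x, y, z].
In Python, from plant import ctrl gives the robot as it stands. The module is installed in compiled form; this text tells all that it offers.
- The arm moves only by the tool drive_tool, never from a script. Its argument "series" is a list of rows, each a list of 5 numbers: the closure, from -1 (fully open) to 1 (shut), then the shift along the tool's x, y, z in units of 40 mm (1.0 is 40 mm), then the turn about the tool's z in units of 8 degrees (1.0 is 8 degrees). A call has 1 to 5 rows; each row shifts and turns the commanded pose from where the row before left it, along the tool's axes as they then stand; what a row does not reach is not made up. A row lasts 1/10 s, in which the tool goes at most 50 mm and 8.59 degrees, less where a joint would pass 70% of its speed; a pose out of reach is approached as far as the arm can. A call is refused whole if a number of a shift passes 1 or a number of a turn 1, either way. A call with a gripper value outside its range is refused whole. The fingers move at their own pace and stop on an object; "grip_force" is the grip in N (left out, the last holds). Time passes only in rows, so rows that do not move let the fingers close. It gives the time, the measured TCP pose, the force, the opening and the grip force at its end, in the units of the state.
- ctrl.get_obs(): the state, without advancing time (a new reading comes with each control period).
- ctrl.grab_frame(name): name is "scene" or "side" or "wrist"; returns a dict with "color" (420x560x3 uint8, red, green, blue), "mtx" (3x3 intrinsics, pixels), "k1" (the pictures are not rectified: a ray, as slopes to the right and down, at radius r is drawn at 1 + k1 r^2 times it, then the intrinsics apply), "extrinsics" (4x4, takes a point from world to camera coordinates). Camera axes: x right, y down, z forward; pixel columns grow to the right and rows downward; lengths in m; the calibration is good to about 2 mm. A picture is of the moment at which its call begins. There is no depth.
- ctrl.sign_off(): hands the job in; it is judged then, once.
Trained networks look in a picture, given as the dict that the camera call returned (one of the last four; its "shot" number tells which), for a name from the list of things; names that differ only in an ending like _2 or _b are one class to them, and where a whole thing is asked for, a point or a joint stands for the part that bears it (a point fixed in the world has none). Each returns a list of dicts, best first, with "confidence" (0 to 1); they miss things now and then, are a little off and sometimes report something else, mostly with a low value. They report only what shows in the picture. A call takes as long as a camera call. They do not tell look-alikes from the thing itself.
- ctrl.silhouettes(query, picture): "mask" (420x560 bool, what is visible of it).
- ctrl.pinpoint(query, picture): "point" ([x, y, z] in m, in world coordinates, good to about 4 mm: a listed point, or the origin of a listed thing).
The state is a dict: "time_s": time; "qpos": joint angles; "qd": joint speeds; "tau": joint torques, N m; "ee_pos": TCP position; "ee_rot": TCP orientation; "ft_force": force on the tool from outside, world axes, zero at the start; "torque": the same for the moment, N m; "gripper_width": finger opening in m; "grasp_force": force on a finger pad.
Only numpy, scipy, OpenCV 4.12 (cv2) and the standard library are available. Lean on these libraries where they do the work, as an engineer would, in place of code of your own. Each camera call takes 0.05 s, during which the arm holds its last target. There are 200 camera calls.

TASK

The dark edge strip and the little cherry shelf it is being glued to lie between the jaws of the one-hand bar clamp on the counter: take the clamp's handle and trigger together in the gripper and pump (squeeze the trigger right in, let it spring right out, as often as needed) until the soft pad of the moving jaw has pushed the strip tight against the shelf and is squashed by 2 to 4 mm. The shelf is hollow, so do not crush it by pumping further. Finish holding: keep handle and trigger gripped with the clamp under pressure and flat on the counter, and leave everything around it where it stands.

Things in the scene. Friction and masses are not known exactly. Their poses are not given: they have to be found in the camera images.
- clamp: steel bar (422 x 14 x 6 mm, 13 mm above the counter) and end jaw of a black one-hand bar clamp with orange pads and trigger, 32 mm thick, lying flat and loose, 0.8 kg in all. Origin on the bar's centre line at counter height; x along the bar to the end jaw, y into the throat where the work lies (away from the handle), z up. Bar from x = -160 to +262 mm, jaws to y = +88 mm
- end_jaw (a point): centre of the hard orange pad face of the end jaw, 16 mm above the counter, at x = 222, y = 62.5 mm of the clamp frame; it looks along the clamp's -x
- moving_jaw (a point): centre of the face of the moving jaw's soft orange pad (49 mm wide, 30 high, 13.5 thick), 16 mm above the counter, at y = 62.5 mm of the clamp frame, looking along the clamp's +x; rides with the carriage and the pad's squashing. At 202 mm between the jaw faces (shelf plus strip) all gaps are closed and squashing begins
- carriage (a joint): travel of the carriage (head, handle, trigger, moving jaw) to the end jaw, m; at 0 the pads are 252 mm apart, at 0.050 they just touch the closed-up work. A push over 6 N slides it on. A full squeeze draws it on by about 8 mm, a part squeeze by its share (0.03 m per rad, less under load); when the trigger springs out it stays (under load it gives back 1 to 2 mm)
- trigger (a joint): trigger angle, rad: 0 = sprung out, 0.25 = squeezed right in to its stop; at the squeeze point its front moves 20 mm towards the handle. Its spring pushes out with 3 to 5 N there; a grip of about 10 N squeezes it with the jaw running free, about 20 N with the pad squashed 3 mm, 30 N at 5 mm, where the shelf is crushed
- jaw_pad (a joint): squashing of the soft pad, m: 0 = free; it presses with 6 N per mm; past 0.005 the shelf is crushed; wholly squashed at 0.0055
- squeeze (a point): where to squeeze, from above, closing along the clamp's x: half-way between the handle's back face and the sprung-out trigger's front, 16 mm above the counter, 66 mm from the bar's centre line; rides with the carriage, axes as the clamp's. Those faces are 63 mm apart with the trigger out (31.5 mm either side; trigger on the +x side), 43 mm squeezed in. The counter beside them is clear
- handle: the black handle, 28 mm wide (along the clamp's x), 28 mm thick (2 to 30 mm above the counter), from 25 to 128 mm from the bar's centre line. Frame of the carriage: origin on the bar's centre line at counter height, below the free face of the soft pad; the handle's back face is at x = -78 mm, its front face at -50 mm; axes as the clamp's
- blade: the orange trigger blade in front of the handle, 13 mm wide, 24 mm thick (4 to 28 mm above the counter), reaching about 85 mm from the bar's centre line. Its origin is its pivot (at counter height), at x = -28, y = +13 mm of the handle's frame, it turns by the trigger angle
- pad_face: the soft orange pad of the moving jaw, which presses on the strip; frame as the handle's, moving back with the pad's squashing
- shelf_panel: the hollow cherry-coloured shelf, 180 x 125 x 20 mm, 0.3 kg, lying flat and loose; origin at the centre of its underside, its x axis (180 mm) along the clamp's; its +x edge faces the end jaw 1 to 4 mm off
- edge_strip: the dark wooden edge strip, 22 x 125 x 20 mm, lying flat and loose between shelf and moving jaw, 2 to 7 mm off the shelf; origin at the centre of its underside, x axis (22 mm) along the clamp's. Tight on the shelf its origin is 101 mm from the shelf's
- glue_bottle: white squeeze bottle of wood glue with yellow label and red cap, 54 mm across, 150 mm tall, stands behind the moving jaw; bystander; origin at the centre of its foot
- offcut: dark wooden offcut of the edge strip, 90 x 22 x 20 mm, lies on the handle side of the clamp; bystander; origin at the centre of its underside
- pencil: flat red carpenter's pencil, 170 x 14 x 8 mm, lies loose on top of the shelf; bystander (it may ride along with the shelf); origin at the middle of its underside
- water_bottle: clear water bottle with blue cap and label, 64 mm across, 210 mm tall; bystander; origin at the centre of its foot
- soap_bottle: green soap bottle with a white pump head, 72 mm across, 210 mm tall; bystander; origin at the centre of its foot
- mug: white mug, 80 mm across, 95 mm tall; bystander; origin at the centre of its foot
- tape_roll: yellow roll of masking tape lying flat, 104 mm across, 36 mm tall; bystander; origin at the centre of its underside
Not all that is in view belongs to the job. What is shaped like the edge_strip but green, turquoise or yellow is not meant.

How it is judged:
On the way, in this order (a step that is already met when the one before it is completed fails the run):
1. the trigger is squeezed right in (at least 0.17 of its 0.25 rad) (value of joint trigger above 0.17 rad and contact force between the fingers and blade above 2.5 N), for 0.05 s.
2. the trigger is let out again (below 0.06 rad) (value of joint trigger below 0.06 rad), for 0.05 s.
3. after further pumping the pad presses the strip onto the shelf and the shelf onto the end jaw, with handle and trigger in the fingers (contact force between pad_face and edge_strip above 7 N and contact force between clamp and shelf_panel above 4 N and contact force between the fingers and blade above 2.5 N and contact force between the fingers and handle above 2.5 N), for 0.2 s.
At the end, for the whole second after the job is handed in: Fingers still on handle and trigger (over 2.5 N each); the pad presses the strip with 7 to 29 N, squashed 1.2 to 4.8 mm, and the shelf bears on the end jaw; strip tight on the shelf (gap under 2 mm, within 0.03 rad); clamp, shelf and strip flat on the counter (5 to 8 mm) and at rest (all of step 3 and contact force between pad_face and edge_strip below 29 N and value of joint jaw_pad between 0.0012 and 0.0048 m and x of shelf_panel in the frame of edge_strip below 0.1028 m and angle between the x axis of shelf_panel and the x axis of edge_strip, either way round below 0.03 rad and height (world z) of each of clamp, handle below 0.008 m and height (world z) of each of shelf_panel, edge_strip below 0.005 m and linear speed of each of clamp, shelf_panel below 0.02 m/s); the arm keeps its last pose, push and grip.
It fails at once if the shelf is crushed: the pad presses with more than 32 N (contact force between pad_face and edge_strip above 32 N).
It fails at once if the shelf is crushed or dented by the arm (contact force between any of the arm, the fingers and shelf_panel above 15 N).
It fails at once if something else on the counter (bottle, mug, tape, offcut, pencil) is moved by more than 30 mm (distance of any of glue_bottle, offcut, pencil, water_bottle, soap_bottle, mug, tape_roll from where it was at the start of the episode above 0.03 m).
It also fails if it takes over 58 s, if anything falls off the work surface, if the arm or the gripper's body presses on something with over 40 N, if the wrist force passes 120 N, or if a joint passes its speed limit or range.

## Working session

There is one attempt and no reset: what is moved stays moved. The work goes in short steps, Python scripts to look and compute and a tool call to move; the robot and the scene stay as the last step left them, time stands still between calls to the robot, and variables do not carry over. Pictures are saved under pics/ and viewed, at most 10 in all, crops included, and the job is handed in when it is done.

Besides the shell and the picture viewer there is one more tool, called as name(argument=value, ...) on one line, values as JSON. drive_tool: Moves the arm, as the interface text tells. Its arguments: {"type":"object","properties":{"series":{"type":"array","items":{"type":"array","items":{"type":"number"}}},"grip_force":{"type":"number"}},"required":["series"]}

```bash
mkdir -p pics
cat > h.py <<'E'
from plant import ctrl
import numpy as np, cv2
def proj(f,p):
    E=f["extrinsics"];c=E[:3,:3]@np.array(p)+E[:3,3];s=c[:2]/c[2];s=s*(1+f["k1"]*(s@s));return (f["mtx"]@np.r_[s,1])[:2]
def ray(f,uv):
    d=np.linalg.inv(f["mtx"])@np.r_[uv,1];s=d[:2].copy();t=s.copy()
    for _ in range(20): s=t/(1+f["k1"]*(s@s))
    E=f["extrinsics"];R=E[:3,:3];return -R.T@E[:3,3],R.T@np.r_[s,1]
def onz(f,uv,z):
    o,d=ray(f,uv);return o+d*(z-o[2])/d[2]
def save(f,n): cv2.imwrite("pics/"+n,f["color"][:,:,::-1])
def pp(f,names):
    for n in names:
        print(n,[(np.round(r["point"],4).tolist(),round(r["confidence"],2)) for r in ctrl.pinpoint(n,f)[:3]])
E
python3 - <<'E'
from h import *
o=ctrl.get_obs();print({k:np.round(v,3).tolist() for k,v in o.items()})
fs={n:ctrl.grab_frame(n) for n in("scene","side","wrist")}
cv2.imwrite("pics/a.png",np.hstack([cv2.resize(fs[n]["color"],(800,600))[:,:,::-1] for n in ("scene",)]))
save(fs["side"],"b.png");save(fs["wrist"],"c.png")
for n,f in fs.items():
    print(n);pp(f,["clamp","end_jaw","moving_jaw","squeeze","handle","blade","shelf_panel","edge_strip","glue_bottle","offcut","pencil"])
E
```

```text
{'time_s': 0.0, 'qpos': [0.259, 0.386, 0.007, -0.0, -1.194, -0.259], 'qd': [0.0, -0.001, 0.0, -0.0, 0.001, 0.0], 'tau': [0.001, -39.066, 18.74, 4.22, 0.011, -0.0], 'ee_pos': [0.624, 0.0, 0.243], 'ee_rot': [-0.001, -0.707, 0.707, 0.001], 'ft_force': [0.8, 0.129, 0.29], 'torque': [0.02, -0.013, -0.013], 'grasp_force': 0.0, 'gripper_width': 0.087}
scene
clamp [([0.5631, 0.0814, -0.0031], 0.82)]
end_jaw [([0.5733, -0.1516, 0.0143], 0.93)]
moving_jaw [([0.624, 0.0681, 0.017], 0.77)]
squeeze [([0.4559, -0.0618, -0.0025], 0.68)]
handle []
blade [([0.5736, -0.1531, 0.018], 0.22)]
shelf_panel [([0.6071, -0.0658, 0.0004], 0.96)]
edge_strip [([0.38, -0.2348, -0.0042], 0.69), ([0.6366, 0.0391, 0.0006], 0.66), ([0.3405, 0.0511, -0.0013], 0.56)]
glue_bottle [([0.7245, 0.1634, 0.0029], 0.74), ([0.6386, -0.064, 0.0186], 0.68), ([0.4336, -0.3826, 0.0036], 0.29)]
offcut [([0.456, -0.0619, -0.0009], 0.65)]
pencil [([0.6388, -0.0637, 0.02], 0.71)]
side
clamp [([0.5697, 0.0856, 0.0009], 0.84)]
end_jaw [([0.5748, -0.1517, 0.0194], 0.71)]
moving_jaw [([0.6285, 0.0697, 0.0144], 0.59)]
squeeze [([0.5104, 0.1
[... 226 characters left out ...]
 0.95), ([0.3397, 0.058, -0.0005], 0.9), ([0.6338, 0.0395, -0.0003], 0.72)]
glue_bottle [([0.7339, 0.1644, 0.0009], 0.82)]
offcut [([0.4599, -0.0621, 0.0016], 0.82)]
pencil [([0.64, -0.0626, 0.0234], 0.57)]
wrist
clamp [([0.5641, 0.0759, -0.0015], 0.77)]
end_jaw [([0.5732, -0.153, 0.0149], 0.77)]
moving_jaw [([0.628, 0.0669, 0.017], 0.8), ([0.6056, -0.0631, 0.0032], 0.71)]
squeeze [([0.5128, 0.1456, 0.0184], 0.91)]
handle []
blade []
shelf_panel [([0.6052, -0.0652, 0.0022], 0.83)]
edge_strip [([0.3446, 0.0477, 0.0015], 0.91), ([0.6338, 0.0377, 0.003], 0.88)]
glue_bottle [([0.7289, 0.1597, -0.0012], 0.94)]
offcut [([0.4564, -0.0607, -0.0015], 0.64), ([0.7299, 0.1599, -0.004], 0.52)]
pencil []
```

View pics/a.png

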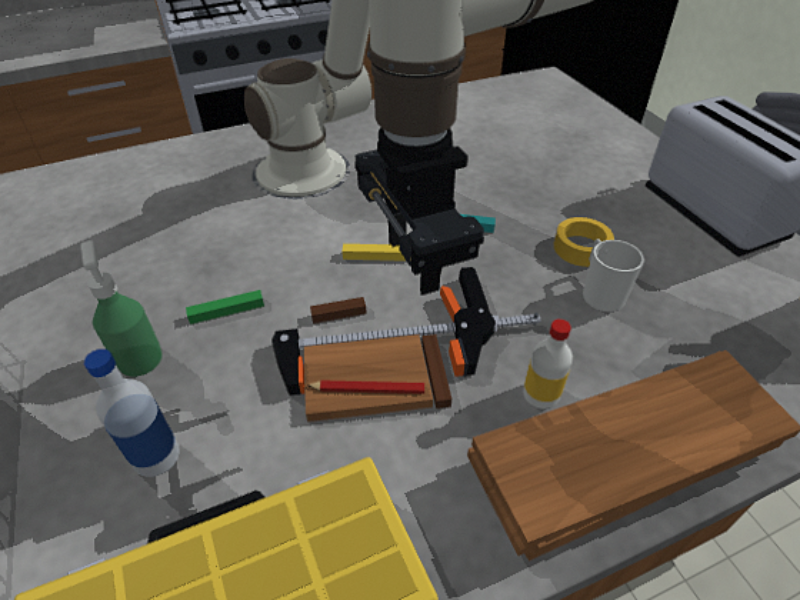

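View pics/c.png

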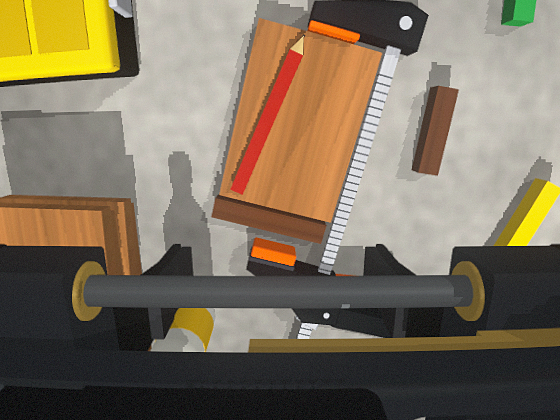

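The wrist and scene views show the clamp with its end jaw at wrist (365,25), the strip at (270,220), and the head at (330,300). The handle points back towards the robot at scene (470,290). The networks agree: jaws about 226 mm apart, squeeze point near (0.512, 0.144). The tool needs to turn about -76°.

drive_tool(series=[[-1, -0.7, 0.55, 0, 0], [-1, -0.7, 0.55, 0, 0], [-1, -0.7, 0.55, 0, 0], [-1, -0.7, 0.55, 0, 0], [-1, -0.7, 0.55, 0, 0]], grip_force=16)

```text
time_s: 2.3
ee_pos: [0.514, 0.1409, 0.2447]
ee_rot: [0.0, -0.707, 0.707, -0.0]
ft_force: [-0.2, 0.9, 0.3]
gripper_width: 0.087
grasp_force: 0.0
```

drive_tool(series=[[-1, 0, 0, 0, -0.95], [-1, 0, 0, 0, -0.95], [-1, 0, 0, 0, -0.95], [-1, 0, 0, 0, -0.95], [-1, 0, 0, 0, -0.95]])

```text
time_s: 2.8
ee_pos: [0.515, 0.1401, 0.2447]
ee_rot: [-0.0, 0.9, -0.436, 0.0]
ft_force: [-0.2, 0.2, -0.2]
gripper_width: 0.0875
grasp_force: 0.0
```

drive_tool(series=[[-1, 0, 0, 0, -0.95], [-1, 0, 0, 0, -0.95], [-1, 0, 0, 0, -0.95], [-1, 0, 0, 0, -0.95], [-1, 0, 0, 0, -0.95]])

```text
time_s: 3.3
ee_pos: [0.515, 0.14, 0.2447]
ee_rot: [-0.0, 0.993, -0.119, 0.0]
ft_force: [0.0, -0.3, 0.9]
gripper_width: 0.0871
grasp_force: 0.0
```

```bash
cat >> h.py <<'E'
from scipy.spatial.transform import Rotation as Ro
def pose():
    o=ctrl.get_obs();q=o["ee_rot"];R=Ro.from_quat(np.r_[q[1:],q[0]]).as_matrix();return o,np.array(o["ee_pos"]),R
E
python3 - <<'E'
from h import *
o,p,R=pose();print(o["time_s"],p,R.round(3).tolist(),np.round(o["qpos"],2))
fs={n:ctrl.grab_frame(n) for n in("scene","side","wrist")}
save(fs["side"],"d.png");save(fs["wrist"],"e.png")
P={}
for n,f in fs.items():
    print(n);pp(f,["end_jaw","moving_jaw","squeeze","blade","shelf_panel","edge_strip","mug","tape_roll"])
E
```

```text
3.3 [0.51498339 0.14001957 0.24465103] [[0.972, -0.237, 0.0], [-0.237, -0.972, 0.0], [0.0, -0.0, -1.0]] [ 0.57  0.23 -0.22 -0.   -1.13  0.76]
scene
end_jaw [([0.5724, -0.1516, 0.0201], 0.91), ([0.6395, -0.0665, 0.0194], 0.42), ([0.6206, -0.3727, -0.0009], 0.3)]
moving_jaw [([0.6267, 0.068, 0.0173], 0.46)]
squeeze [([0.5149, 0.1437, 0.0144], 0.73)]
blade []
shelf_panel [([0.6093, -0.0654, 0.0], 0.78)]
edge_strip [([0.3395, 0.0487, 0.0004], 0.86), ([0.6348, 0.0386, 0.0008], 0.77), ([0.3247, 0.2399, 0.0023], 0.74)]
mug [([0.5947, 0.378, 0.0003], 0.92), ([0.6062, -0.067, 0.0004], 0.24)]
tape_roll [([0.4695, 0.4172, -0.0008], 0.58), ([0.5641, 0.0831, -0.003], 0.34)]
side
end_jaw [([0.5725, -0.1519, 0.0193], 0.9)]
moving_jaw [([0.5892, 0.1023, 0.0011], 0.72)]
squeeze [([0.5129, 0.1462, 0.015], 0.76), ([0.4566, -0.0598, -0.0013], 0.52)]
blade [([0.5888, 0.1024, 0.0027], 0.61)]
shelf_panel [([0.6021, -0.0656, -0.0003], 0.61)]
edge_strip [([0.379, -0.2314, 0.0008], 0.91), ([0.6352, 0.0368, 0.002], 0.89), ([0.323, 0.2393, -0.0026], 0.76)]
mug [([0.5921, 0.3776, 0.0001], 0.71)]
tape_roll [([0.4698, 0.4225, -0.0006], 0.95)]
wrist
end_jaw [([0.5736, -0.1547, 0.0122], 0.94)]
moving_jaw [([0.6268, 0.068, 0.016], 0.57)]
squeeze [([0.5141, 0.144, 0.0201], 0.66)]
blade []
shelf_panel [([0.6078, -0.0616, -0.0009], 0.85), ([0.5655, 0.0791, 0.0023], 0.29)]
edge_strip [([0.3456, 0.0473, 0.0029], 0.78), ([0.6355, 0.0391, 0.0019], 0.61), ([0.3175, 0.2379, -0.0045], 0.61)]
mug [([0.597, 0.3742, 0.0019], 0.65)]
tape_roll []
```

View pics/e.png

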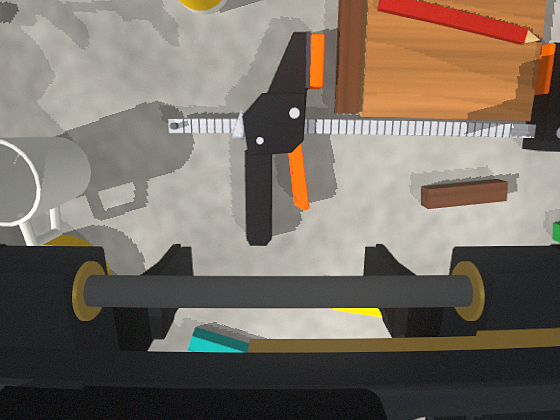

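View pics/d.png

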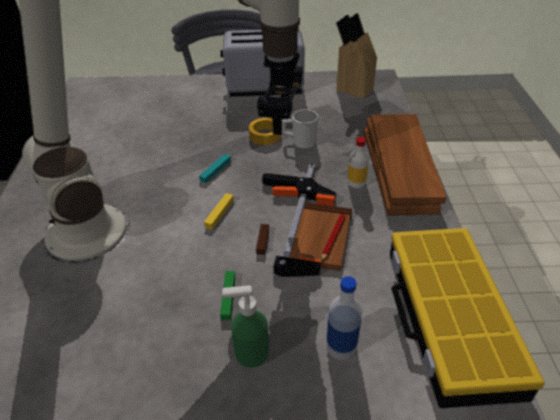

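The wrist view shows the bar from (180,126) to (530,130). The handle runs down to (260,243), with its top back edge at x≈246 and the blade tip's front at about (309,207). I'll fix the bar angle and the squeeze centre from these pixels.

Run:
```python
from h import *
o,p,R=pose();f=ctrl.grab_frame("wrist")
hsv=cv2.cvtColor(f["color"],cv2.COLOR_RGB2HSV)
a=onz(f,(185,126),.016);b=onz(f,(520,130.5),.016);u=(b-a)[:2];u/=np.linalg.norm(u);print("bar ang",np.degrees(np.arctan2(u[1],u[0])),"tool y ang",np.degrees(np.arctan2(R[1,1],R[0,1])))
y=np.array([-u[1],u[0]])
for r in (175,185,195,205):
  row=hsv[r].astype(int); dark=np.where((row[200:300,2]<45))[0]+200
  org=np.where((row[270:340,1]>180)&(row[270:340,2]>120)&(row[270:340,0]<15))[0]+270
  print(r,dark.min(),dark.max(),org.min(),org.max())
  for n,px,z in(("hL",dark.min(),.030),("bR",org.max()+1,.028)):
    w=onz(f,(px,r),z); d=w[:2]-p[:2]; print(n,w.round(4),"along u",(d@u).round(4),"y from bar",((w-a)[:2]@y).round(4))
d=p[:2]-a[:2];print("tcp y from bar",d@y)
```

```text
bar ang -104.36804168877522 tool y ang -103.99994539740088
175 246 271 291 304
hL [0.5378 0.1674 0.03  ] along u -0.0322 y from bar -0.0489
bR [0.5227 0.1085 0.028 ] along u 0.0287 y from bar -0.0489
185 270 271 292 306
hL [0.5217 0.1461 0.03  ] along u -0.0075 y from bar -0.0592
bR [0.512  0.1088 0.028 ] along u 0.031 y from bar -0.0593
195 246 264 293 307
hL [0.5175 0.173  0.03  ] along u -0.0325 y from bar -0.0699
bR [0.5013 0.1101 0.028 ] along u 0.0323 y from bar -0.07
205 270 270 295 308
hL [0.501  0.1514 0.03  ] along u -0.0075 y from bar -0.0805
bR [0.4905 0.1115 0.028 ] along u 0.0337 y from bar -0.0808
tcp y from bar -0.0641711395472763
```

The tool is aligned and centred to within 1 mm, so I'll go down.

drive_tool(series=[[-1, -0.05, 0, 0.95, 0], [-1, 0, 0, 0.95, 0], [-1, 0, 0, 0.95, 0], [-1, 0, 0, 0.95, 0], [-1, 0, 0, 0.7, 0]])

```text
time_s: 5.2
ee_pos: [0.5122, 0.1401, 0.0624]
ee_rot: [0.001, 0.993, -0.122, -0.001]
ft_force: [0.5, 1.2, 0.7]
gripper_width: 0.0873
grasp_force: 0.0
```

drive_tool(series=[[-1, 0, 0, 0.45, 0], [-1, 0, 0, 0.3, 0], [-1, 0, 0, 0.15, 0], [-1, 0, 0, 0, 0], [-1, 0, 0, 0, 0]])

```text
time_s: 5.7
ee_pos: [0.5137, 0.1409, 0.0294]
ee_rot: [-0.001, 0.993, -0.122, 0.001]
ft_force: [-0.9, -0.3, -0.3]
gripper_width: 0.0869
grasp_force: 0.0
```

Run:
```python
from h import *
o,p,R=pose();print(o["time_s"],p,o["ft_force"])
f=ctrl.grab_frame("wrist");save(f,"f.png")
pp(f,["squeeze","moving_jaw","end_jaw"])
```

```text
5.7 [0.51370743 0.1408821  0.02939408] [-0.90518073 -0.28906568 -0.25894655]
squeeze [([0.5123, 0.1434, 0.0171], 0.62)]
moving_jaw []
end_jaw []
```

View pics/f.png

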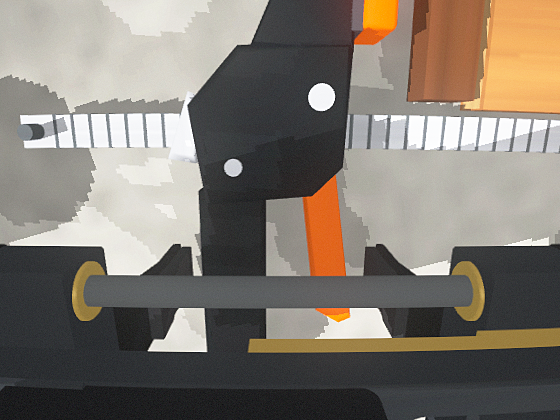

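The handle (x 200–267) and the blade (to x≈347) sit between the open fingers (192 and 366). I'll lower 3 mm and do the first squeeze at 15 N.

drive_tool(series=[[-1, 0, 0, 0.08, 0], [0.3, 0, 0, 0, 0], [0.6, 0, 0, 0, 0], [0.6, 0, 0, 0, 0], [0.6, 0, 0, 0, 0]], grip_force=15)

```text
time_s: 6.4
ee_pos: [0.5132, 0.141, 0.0253]
ee_rot: [-0.0, 0.993, -0.122, 0.0]
ft_force: [-0.4, 3.3, -0.8]
gripper_width: 0.0631
grasp_force: 6.8
```

drive_tool(series=[[0.6, 0, 0, 0, 0], [0.6, 0, 0, 0, 0], [0.6, 0, 0, 0, 0]])

```text
time_s: 6.7
ee_pos: [0.5131, 0.1408, 0.0254]
ee_rot: [-0.0, 0.993, -0.122, 0.0]
ft_force: [-0.7, 2.8, -0.9]
gripper_width: 0.0453
grasp_force: 15.0
```

drive_tool(series=[[0.6, 0, 0, 0, 0], [0.6, 0, 0, 0, 0], [0.6, 0, 0, 0, 0]])

```text
time_s: 7.0
ee_pos: [0.5131, 0.1407, 0.0254]
ee_rot: [-0.0, 0.993, -0.122, 0.0]
ft_force: [-0.2, 3.2, -1.1]
gripper_width: 0.0457
grasp_force: 15.0
```

drive_tool(series=[[-1, 0, 0.05, 0, 0], [-1, 0, 0.1, 0, 0], [-1, 0, 0.1, 0, 0], [-1, 0, 0, 0, 0], [-1, 0, 0, 0, 0]])

```text
time_s: 7.5
ee_pos: [0.5102, 0.1299, 0.0253]
ee_rot: [0.001, 0.992, -0.122, -0.001]
ft_force: [0.3, -0.1, 0.5]
gripper_width: 0.0778
grasp_force: 0.0
```

```bash
cat > m.py <<'E'
from h import *
import sys
o,p,R=pose();print(o["time_s"],p.round(4),o["ft_force"],o["gripper_width"])
f=ctrl.grab_frame("scene");g=ctrl.grab_frame("side");w=ctrl.grab_frame("wrist")
for x in(f,g,w):pp(x,["squeeze","moving_jaw","end_jaw","edge_strip","shelf_panel"])
if len(sys.argv)>1: save(w,sys.argv[1])
E
python3 m.py g.png
```

```text
7.5 [0.5102 0.1299 0.0253] [ 0.27467632 -0.05280856  0.50812872] 0.07784093966504323
squeeze [([0.5111, 0.1316, 0.0149], 0.52)]
moving_jaw [([0.6226, 0.0568, 0.0179], 0.5)]
end_jaw [([0.5748, -0.1569, 0.016], 0.88)]
edge_strip [([0.3773, -0.2331, -0.003], 0.92), ([0.6391, 0.0382, 0.0], 0.8), ([0.3415, 0.0506, 0.002], 0.59)]
shelf_panel [([0.605, -0.0661, 0.0006], 0.69)]
squeeze [([0.5113, 0.1298, 0.0163], 0.38)]
moving_jaw [([0.6269, 0.0554, 0.0159], 0.5)]
end_jaw [([0.5765, -0.1558, 0.0199], 0.7)]
edge_strip [([0.374, -0.2329, 0.0015], 0.93), ([0.3239, 0.2422, 0.001], 0.93), ([0.3426, 0.0568, 0.0029], 0.71)]
shelf_panel [([0.6032, -0.0642, -0.0023], 0.63)]
squeeze []
moving_jaw [([0.5648, 0.0726, -0.0003], 0.69)]
end_jaw []
edge_strip []
shelf_panel []
```

View pics/g.png

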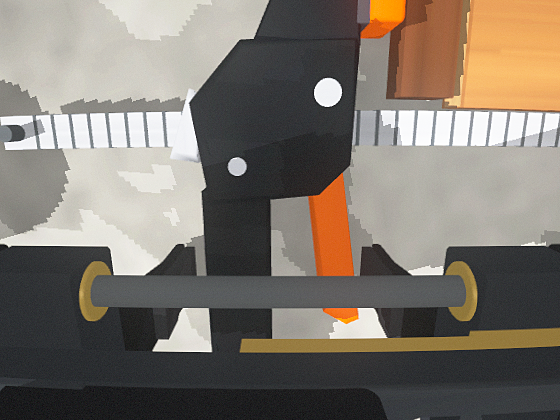

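The clamp advanced about 8 mm and the trigger sprung back out, with the handle at x 205–271 and the blade to 357, still centred. Next pump.

drive_tool(series=[[0.6, 0, 0, 0, 0], [0.6, 0, 0, 0, 0], [0.6, 0, 0, 0, 0], [0.6, 0, -0.05, 0, 0], [0.6, 0, 0, 0, 0]])

```text
time_s: 8.9
ee_pos: [0.511, 0.1332, 0.0251]
ee_rot: [-0.0, 0.992, -0.122, -0.0]
ft_force: [-1.1, 2.0, -1.8]
gripper_width: 0.0551
grasp_force: 7.3
```

drive_tool(series=[[0.6, 0, 0, 0, 0], [0.6, 0, 0, 0, 0], [0.6, 0, 0, 0, 0]])

```text
time_s: 9.2
ee_pos: [0.511, 0.1329, 0.0251]
ee_rot: [-0.0, 0.993, -0.122, -0.0]
ft_force: [-0.0, 1.4, -3.2]
gripper_width: 0.0456
grasp_force: 15.0
```

drive_tool(series=[[-1, 0, 0.05, 0, 0], [-1, 0, 0.1, 0, 0], [-1, 0, 0.1, 0, 0], [-1, 0, 0, 0, 0], [-1, 0, 0, 0, 0]])

```text
time_s: 9.7
ee_pos: [0.5089, 0.1226, 0.0257]
ee_rot: [-0.0, 0.993, -0.122, 0.0]
ft_force: [-1.0, -0.1, 0.7]
gripper_width: 0.0778
grasp_force: 0.0
```

```bash
python3 m.py h.png
```

```text
9.7 [0.5089 0.1226 0.0257] [-1.04369129 -0.09543384  0.71596255] 0.07780159380856701
squeeze [([0.5119, 0.1232, 0.0139], 0.9), ([0.5951, 0.3805, 0.0024], 0.22)]
moving_jaw [([0.6222, 0.0494, 0.0151], 0.52)]
end_jaw [([0.574, -0.1554, 0.0197], 0.93)]
edge_strip [([0.3761, -0.2337, -0.0033], 0.95), ([0.3398, 0.0486, 0.0008], 0.77), ([0.6362, 0.032, -0.0023], 0.76)]
shelf_panel [([0.6062, -0.0673, 0.0006], 0.7)]
squeeze [([0.5081, 0.1231, 0.0144], 0.55)]
moving_jaw [([0.6239, 0.0517, 0.0169], 0.59)]
end_jaw [([0.5727, -0.1583, 0.0206], 0.61), ([0.6237, 0.0485, 0.0164], 0.49)]
edge_strip [([0.3764, -0.2331, 0.0047], 0.85), ([0.638, 0.0373, 0.0003], 0.83), ([0.3433, 0.0556, -0.0009], 0.76)]
shelf_panel [([0.6022, -0.0644, -0.0014], 0.89)]
squeeze [([0.5091, 0.125, 0.0159], 0.78)]
moving_jaw []
end_jaw []
edge_strip []
shelf_panel []
```

View pics/h.png

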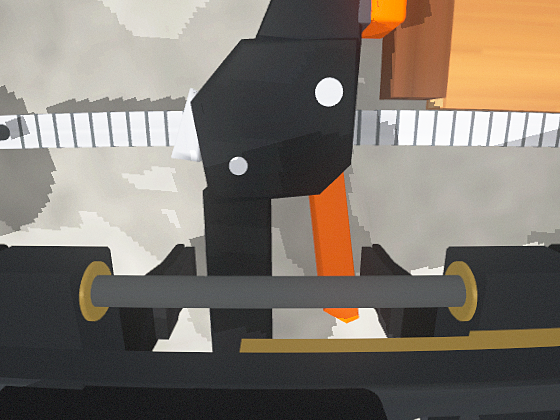

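Same centring, and the pad now almost touches the strip (gap 400→383 px). Third pump.

drive_tool(series=[[0.6, 0, 0, 0, 0], [0.6, 0, 0, 0, 0], [0.6, 0, 0, 0, 0], [0.6, 0, -0.05, 0, 0], [0.6, 0, 0, 0, 0]])

```text
time_s: 11.1
ee_pos: [0.5091, 0.1255, 0.0251]
ee_rot: [-0.0, 0.992, -0.122, -0.0]
ft_force: [-1.8, 3.1, -2.2]
gripper_width: 0.055
grasp_force: 8.0
```

drive_tool(series=[[0.6, 0, 0, 0, 0], [0.6, 0, 0, 0, 0], [0.6, 0, 0, 0, 0]])

```text
time_s: 11.4
ee_pos: [0.5091, 0.1253, 0.0252]
ee_rot: [-0.0, 0.993, -0.122, -0.0]
ft_force: [-1.5, 3.2, -1.9]
gripper_width: 0.0458
grasp_force: 14.9
```

```bash
python3 m.py i.png
```

```text
11.4 [0.5091 0.1253 0.0252] [-1.54496491  3.22800751 -1.85602826] 0.04581359111965742
squeeze [([0.5096, 0.1137, 0.0178], 0.57)]
moving_jaw [([0.6208, 0.0413, 0.0141], 0.72)]
end_jaw [([0.5759, -0.1542, 0.0181], 0.7)]
edge_strip [([0.378, -0.2339, -0.0024], 0.63), ([0.3424, 0.0539, -0.0023], 0.62)]
shelf_panel [([0.5627, 0.0566, -0.0005], 0.74), ([0.6226, 0.0436, 0.0172], 0.56)]
squeeze [([0.5052, 0.1161, 0.0156], 0.35)]
moving_jaw [([0.6271, 0.0416, 0.0159], 0.68), ([0.4613, -0.0598, 0.003], 0.15)]
end_jaw [([0.5791, -0.155, 0.0198], 0.97), ([0.6239, 0.0432, 0.0139], 0.65)]
edge_strip [([0.3765, -0.2347, 0.0013], 0.87), ([0.3432, 0.0527, -0.0019], 0.69), ([0.3199, 0.2397, -0.003], 0.69)]
shelf_panel [([0.6047, -0.0699, 0.0008], 0.93)]
squeeze [([0.5101, 0.1169, 0.0186], 0.73)]
moving_jaw []
end_jaw []
edge_strip [([0.5662, 0.072, 0.0001], 0.3)]
shelf_panel []
```

drive_tool(series=[[-1, 0, 0.05, 0, 0], [-1, 0, 0.1, 0, 0], [-1, 0, 0.1, 0, 0], [-1, 0, 0, 0, 0], [-1, 0, 0, 0, 0]])

```text
time_s: 12.8
ee_pos: [0.507, 0.1147, 0.0259]
ee_rot: [0.0, 0.993, -0.122, 0.0]
ft_force: [-0.2, 0.3, 0.9]
gripper_width: 0.0776
grasp_force: 0.0
```

```bash
python3 m.py j.png
```

```text
12.8 [0.507  0.1147 0.0259] [-0.1520779   0.30460391  0.85690488] 0.07763024890914302
squeeze [([0.5077, 0.115, 0.0166], 0.57)]
moving_jaw [([0.6218, 0.0417, 0.0148], 0.47)]
end_jaw [([0.5743, -0.1584, 0.0181], 0.8)]
edge_strip [([0.3773, -0.2377, -0.0039], 0.94), ([0.3413, 0.0524, -0.0007], 0.9), ([0.6366, 0.0246, 0.0036], 0.67)]
shelf_panel [([0.6072, -0.0717, 0.0016], 0.78)]
squeeze [([0.5074, 0.1147, 0.0175], 0.43)]
moving_jaw [([0.624, 0.0431, 0.0188], 0.4)]
end_jaw [([0.5795, -0.1588, 0.0218], 0.72), ([0.4336, -0.3842, -0.0006], 0.47), ([0.509, 0.1161, 0.0173], 0.34)]
edge_strip [([0.324, 0.2399, -0.003], 0.89), ([0.6343, 0.0287, -0.0029], 0.69), ([0.3769, -0.2335, 0.001], 0.63)]
shelf_panel [([0.605, -0.0722, -0.0018], 0.81)]
squeeze [([0.5085, 0.1172, 0.0172], 0.63)]
moving_jaw []
end_jaw []
edge_strip []
shelf_panel []
```

View pics/j.png

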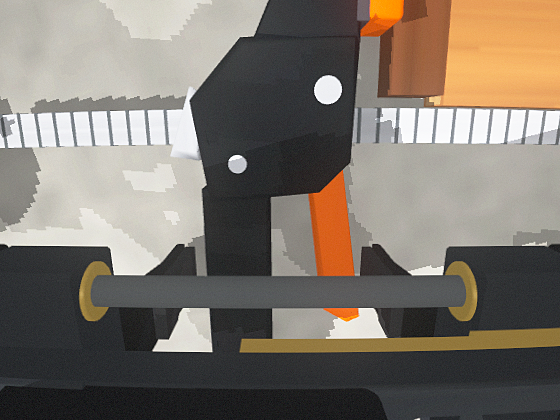

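The pad is on the strip and the jaws are about 205 mm apart. Fourth pump at 15 N, watching the width.

drive_tool(series=[[0.6, 0, 0, 0, 0], [0.6, 0, 0, 0, 0], [0.6, 0, 0, 0, 0], [0.6, 0, -0.05, 0, 0], [0.6, 0, 0, 0, 0]])

```text
time_s: 14.2
ee_pos: [0.5069, 0.1176, 0.0251]
ee_rot: [-0.0, 0.992, -0.123, -0.0]
ft_force: [-1.2, 3.8, -1.5]
gripper_width: 0.0552
grasp_force: 13.9
```

drive_tool(series=[[0.6, 0, 0, 0, 0], [0.6, 0, 0, 0, 0], [0.6, 0, 0, 0, 0], [0.6, 0, 0, 0, 0]])

```text
time_s: 14.6
ee_pos: [0.5069, 0.1173, 0.0251]
ee_rot: [0.0, 0.993, -0.122, -0.0]
ft_force: [-2.8, 3.4, -2.6]
gripper_width: 0.0531
grasp_force: 15.0
```

```bash
python3 m.py k.png
```

```text
14.6 [0.5069 0.1173 0.0251] [-2.81554094  3.41031863 -2.55231258] 0.05306293275699229
squeeze [([0.5083, 0.1153, 0.0121], 0.71)]
moving_jaw [([0.6211, 0.0408, 0.0156], 0.7), ([0.5624, 0.0546, -0.0003], 0.19), ([0.5063, 0.1153, 0.0132], 0.16)]
end_jaw [([0.5719, -0.1559, 0.0168], 0.65)]
edge_strip [([0.3782, -0.2368, -0.0054], 0.88), ([0.6345, 0.026, -0.0002], 0.81), ([0.3415, 0.0532, -0.0018], 0.64)]
shelf_panel [([0.6077, -0.0752, 0.0029], 0.62)]
squeeze [([0.5098, 0.1092, 0.0142], 0.43)]
moving_jaw [([0.6244, 0.0399, 0.0155], 0.51), ([0.6041, -0.0726, 0.001], 0.23)]
end_jaw [([0.5784, -0.1567, 0.0216], 0.64), ([0.7305, 0.1637, -0.0017], 0.4)]
edge_strip [([0.3232, 0.2373, -0.0015], 0.79), ([0.3404, 0.0551, 0.0016], 0.73), ([0.6351, 0.026, 0.0011], 0.49)]
shelf_panel [([0.6048, -0.072, 0.0022], 0.73)]
squeeze [([0.509, 0.113, 0.0149], 0.9)]
moving_jaw []
end_jaw []
edge_strip []
shelf_panel []
```

The squeeze stalled at 53 mm with 15 N, so the pad is loaded. I'll raise the grip gently, first to 18 N and then to 20 N.

drive_tool(series=[[0.6, 0, 0, 0, 0], [0.6, 0, 0, 0, 0], [0.6, 0, 0, 0, 0], [0.6, 0, 0, 0, 0]], grip_force=18)

```text
time_s: 15.9
ee_pos: [0.5071, 0.1171, 0.0253]
ee_rot: [0.0, 0.993, -0.122, -0.0]
ft_force: [-1.1, 0.9, -5.0]
gripper_width: 0.0513
grasp_force: 18.0
```

drive_tool(series=[[0.6, 0, 0, 0, 0], [0.6, 0, 0, 0, 0], [0.6, 0, 0, 0, 0], [0.6, 0, 0, 0, 0]], grip_force=20)

```text
time_s: 16.3
ee_pos: [0.5072, 0.1172, 0.0253]
ee_rot: [0.0, 0.993, -0.122, -0.0]
ft_force: [-2.2, 1.4, -5.4]
gripper_width: 0.0495
grasp_force: 20.0
```

Run:
```python
from h import *
D={}
for i in range(3):
  for c in("scene","side"):
    f=ctrl.grab_frame(c)
    for n in("moving_jaw","end_jaw","edge_strip","shelf_panel"):
      for r in ctrl.pinpoint(n,f)[:3]:
        q=np.array(r["point"])
        if 0.55<q[0]<0.65 and abs(q[1])<.2: D.setdefault(n,[]).append(q)
u=np.array([-.245,-.9695])
for n,v in D.items():
  v=np.array(v);print(n,np.median(v,0).round(4),(np.median(v,0)[:2]@u).round(4),len(v))
o=ctrl.get_obs();print(o["gripper_width"],o["grasp_force"])
w=ctrl.grab_frame("side");c=proj(w,[.6,-.03,0]).astype(int)
im=w["color"][max(0,c[1]-75):c[1]+75,max(0,c[0]-90):c[0]+90,::-1];cv2.imwrite("pics/l.png",cv2.resize(im,None,fx=4,fy=4,interpolation=2))
```

```text
moving_jaw [0.6221 0.042  0.0171] -0.1931 6
end_jaw [ 0.5767 -0.1594  0.0187] 0.0132 5
edge_strip [6.369e-01 2.530e-02 2.000e-04] -0.1806 5
shelf_panel [ 0.6065 -0.0735  0.0007] -0.0773 6
0.049482858788979046 19.981363790575415
```

View pics/l.png

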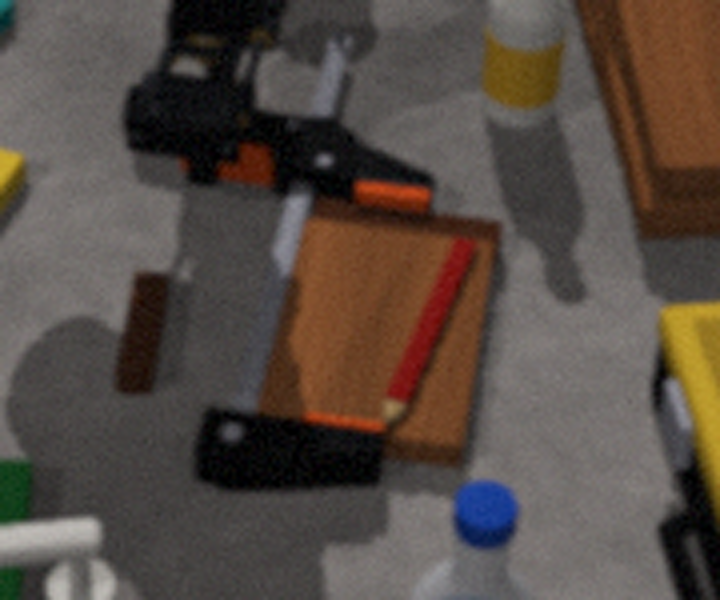

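The strip sits tight on the shelf and the shelf bears on the end jaw. The pencil, offcut and bottles are in place. The grip-versus-width slope puts the pad's squash at about 3 mm, so I'll hold and hand in.

drive_tool(series=[[0.6, 0, 0, 0, 0], [0.6, 0, 0, 0, 0], [0.6, 0, 0, 0, 0]])

```text
time_s: 18.15
ee_pos: [0.5072, 0.1172, 0.0254]
ee_rot: [0.0, 0.993, -0.122, -0.0]
ft_force: [-2.3, 0.1, -5.5]
gripper_width: 0.0495
grasp_force: 20.0
```

```bash
python3 -c "
from plant import ctrl
o=ctrl.get_obs();print(o['gripper_width'],o['grasp_force'],o['ft_force']);print(ctrl.sign_off())"
```

```text
0.04951603881229792 19.981392711633816 [-2.28241301  0.14208334 -5.46068434]
the job is handed in; nothing more can be done
None
```

I handed the job in after four pumps, at 18 s of the 58 s allowed, with handle and trigger still held at 20 N and the strip clamped tight to the shelf; I estimate (not measured directly) the pad is squashed about 3 mm, and the sign-off gave no verdict.

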